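# Stack up the tea-for-one

## Robot

A 6-joint arm with a two-finger parallel gripper is mounted at the origin on the work surface. World frame = base frame: x ahead of the robot, y to its left, z up, the work surface at z = 0. Lengths are in m, angles in degrees, forces in N, time in s.
With the tool pointing down it reaches from about 0.3 to 0.75 m from the base axis. Payload 8.5 kg.
Tool frame: the origin (TCP) lies at the very end of the fingers, on their centre line; the grasp point (between the pads) lies 19 mm behind it; z points along the fingers, y is the line along which they close (so a half turn about z gives the same grasp; the last joint's range is limited). The gripper opens to 85 mm and grips with 20 to 120 N. Pads are 22 mm wide; open, the fingers measure 114 mm over their backs; the gripper's body (76 mm by 85 mm) begins 54 mm behind the grasp point. The pads swing forward as they close: fully open they stand 13 mm farther back than shut.
Start: joints at [54.357, 21.807, 74.336, -0, 83.858, -12.336], TCP at [0.218, 0.505, 0.231] pointing down, gripper open.
Joint ranges: [-178.18, 178.18], [-50.72, 133.34], [12.68, 142.11], [-81.47, 261.47], [9.98, 163.14], [-165.26, 165.26]. Speed limits (degrees/s): [136.94, 136.94, 180, 180, 180, 180].

## Interface

Orientations are given as a 3x3 rotation matrix whose columns are the frame's x, y, z axes.
In Python, from station import arm gives the robot as it stands.
- The arm moves only by the shell command python3 -m inch 'ROWS' [FORCE]. ROWS is JSON, a list of rows, each an object of numbers: "fingers": the opening, from 0 (shut) to 1 (fully open); "x", "y", "z": the shift along the tool's x, y, z in units of 25 mm (1.0 is 25 mm); "roll": the turn about the tool's z in units of 8 degrees (1.0 is 8 degrees). A call has 1 to 5 rows; each row is the pose to reach, as a shift and turn from the pose commanded when the call began, along the tool's axes at that moment; what a row does not reach only later rows make up. A row lasts 1/10 s, in which the tool goes at most 50 mm and 8.59 degrees, less where a joint would pass 70% of its speed; a pose out of reach is approached as far as the arm can. A call with a gripper value outside its range is refused whole. The fingers move at their own pace and stop on an object; FORCE is the grip in N (left out, the last holds). Time passes only in rows, so rows that repeat a pose let the fingers close. It gives the time, the measured TCP pose, the force, the opening and the grip force at its end, in the units of the state.
- arm.observe(): the state, without advancing time (a new reading comes with each control period).
- arm.get_image(name): name is "scene" or "top" or "wrist"; returns the picture (420x560x3 uint8, blue, green, red); there is no depth.
- arm.get_calibration(name): a dict with "K" (3x3 intrinsics, pixels), "rvec" (rotation vector, rad) and "tvec" (3), from world to camera coordinates, as OpenCV has them. Camera axes: x right, y down, z forward; pixel columns grow to the right and rows downward; lengths in m; the calibration is good to about 2 mm. The wrist camera is an equidistant fisheye: a pixel r from the principal point sees the ray r / f radians off the axis. A picture is of the moment at which its call begins: read the wrist's pose just before it. get_calibration takes no time and is no camera call; for the wrist camera it gives the pose at the moment of the call.
- arm.close_job(): hands the job in; it is judged then, once.
Trained networks look in the newest picture that a camera, given by its name, has taken for a name from the list of things; names that differ only in an ending like _2 or _b are one class to them, and where a whole thing is asked for, a point or a joint stands for the part that bears it (a point fixed in the world has none). Each returns a list of dicts, best first, with "p" (0 to 1); they miss things now and then, are a little off and sometimes report something else, mostly with a low value. They report only what shows in the picture. A call takes as long as a camera call. They do not tell look-alikes from the thing itself.
- arm.search_frame(camera, label): "location" ([x, y, z] in m, in the coordinates of the camera as it stood for that picture, good to about 4 mm: the middle of the surface that is visible of it).
- arm.trace(camera, label): "region" (420x560 bool, what is visible of it).
- arm.tip_of(camera, label): "location" ([x, y, z] in m, in the coordinates of the camera as it stood for that picture, good to about 4 mm: a listed point, or the origin of a listed thing).
The state is a dict: "clock": time; "joint_pos": joint angles; "joint_vel": joint speeds; "effort": joint torques, N m; "tcp_pos": TCP position; "eef_rot": TCP orientation; "ft_force": force on the tool from outside, world axes, zero at the start; "ft_torque": the same for the moment, N m; "opening": finger opening in m; "gripper_force": force on a finger pad.
Only numpy, scipy, OpenCV 4.12 (cv2) and the standard library are available. Lean on these libraries where they do the work, as an engineer would, in place of code of your own. Each camera call takes 0.05 s, during which the arm holds its last target. There are 200 camera calls.

## Task

Put the tea set together in the green dish, building from the bottom up: first the cork coaster flat in the middle of the dish, then the beaker upright in the middle of the coaster, then the steel strainer home in the beaker, and last the small lid that fits home on the strainer. The beaker is nested in the wide cup: lift it out without dragging or pushing the cup along, and leave the cup and the big lid where they are. Set every part down before letting go rather than dropping it.

Things in the scene. Friction and masses are not known exactly. Their poses are not given: they have to be found in the camera images.
- dish: round shallow green ceramic dish, loose, 143 mm across, rim 18 mm high; flat inner floor 132 mm across, 6 mm above the table. Origin: centre of its underside; z up.
- coaster: thick round dark cork coaster, 60 mm across, 14 mm thick, lying flat on the board. Origin: centre of its underside; z up.
- cup: wide white ceramic cup, tapered, no handle, 71 mm across the rim and 57 mm at the foot, 60 mm high, standing on the board; it holds the beaker, nested closely in it. It stays behind. Origin: centre of its underside; z up.
- beaker: white ceramic beaker, open top, 80 mm high, foot 46 mm across; its straight top band (55 to 80 mm up) is 60 mm across outside, 54 inside (floor 5 thick). It starts nested in the wide cup, foot on the cup's floor (5 mm above the cup's underside), about 2 mm of play at the sides, its top 25 mm clear of the cup's rim. Origin: centre of its underside; z up.
- strainer: steel tea strainer, upright, 67 mm high: perforated basket 45 mm deep, 42 mm across at its top, 34 at its foot; then a flange 60 mm across (45 to 49 mm up); then an open collar to grip, 52 mm across outside, 46 inside (49 to 67 mm up). Home, the flange lies on the beaker's rim, its origin 35 mm above the beaker's. Origin: centre of its underside; z up.
- lid: small steel lid, 58 mm across, standing on its plug (36 mm across, 8 mm high); disc 5 mm thick (8 to 13 mm up); upright dark wooden knob 18 mm across (13 to 35 mm up). Home, the plug hangs in the strainer's collar, the disc lies on the collar, its origin 59 mm above the strainer's. Origin: centre of the plug's underside; z up.
- biglid: big steel lid of another pot, alike in form, but 90 mm across with a 74 mm plug: it does not fit and stays where it is. Origin: centre of the plug's underside; z up.
Things that resemble listed ones, but are neither listed nor needed, are in the scene too. What is meant by the dish is not yellow, and is the larger of those in its own colour.

How it is judged (in metres and radians):
On the way, in this order (a step that is already met when the one before it is completed fails the run):
1. the cork coaster lies flat in the middle of the green dish, let go (horizontal distance between coaster and dish below 0.015 m and z of coaster in the frame of dish between 0.002 and 0.01 m and angle between coaster's own z axis and vertical below 0.1 rad and contact force between the fingers and coaster below 0.1 N and linear speed of coaster below 0.03 m/s), for 0.2 s.
2. the beaker, out of the wide cup, stands upright on the coaster, let go (horizontal distance between coaster and dish below 0.015 m and z of coaster in the frame of dish between 0.002 and 0.01 m and angle between each of coaster, beaker's own z axis and vertical below 0.1 rad and horizontal distance between beaker and coaster below 0.01 m and z of beaker in the frame of coaster between 0.01 and 0.018 m and contact force between the fingers and beaker below 0.1 N and linear speed of beaker below 0.03 m/s), for 0.2 s.
3. the strainer sits home in the beaker, its flange on the rim, let go (horizontal distance between coaster and dish below 0.015 m and z of coaster in the frame of dish between 0.002 and 0.01 m and angle between each of coaster, beaker, strainer's own z axis and vertical below 0.1 rad and horizontal distance between beaker and coaster below 0.01 m and z of beaker in the frame of coaster between 0.01 and 0.018 m and horizontal distance between strainer and beaker below 0.01 m and z of strainer in the frame of beaker between 0.031 and 0.039 m and contact force between the fingers and strainer below 0.1 N and linear speed of strainer below 0.03 m/s), for 0.2 s.
At the end, for the whole second after the job is handed in: Coaster flat in the dish within 15 mm of its centre; beaker upright on the coaster within 10 mm of its centre; strainer home in the beaker and small lid home on the strainer (each within 10 mm sideways and 4 mm in height of its seat); all within 0.1 rad of upright, let go and at rest (horizontal distance between coaster and dish below 0.015 m and z of coaster in the frame of dish between 0.002 and 0.01 m and angle between each of coaster, beaker, strainer, lid's own z axis and vertical below 0.1 rad and horizontal distance between beaker and coaster below 0.01 m and z of beaker in the frame of coaster between 0.01 and 0.018 m and horizontal distance between strainer and beaker below 0.01 m and z of strainer in the frame of beaker between 0.031 and 0.039 m and horizontal distance between lid and strainer below 0.01 m and z of lid in the frame of strainer between 0.055 and 0.063 m and linear speed of each of coaster, beaker, strainer, lid, dish below 0.02 m/s and angular speed of each of coaster, beaker, strainer, lid, dish below 0.3 rad/s and angle between dish's own z axis and vertical below 0.05 rad); the robot touches nothing.
It fails at once if the wide cup is lifted (10 mm) or shoved (30 mm) or tipped (height (world z) of cup above 0.01 m or distance of cup from where it was at the start of the episode above 0.03 m or angle between cup's own z axis and vertical above 0.4 rad).
It fails at once if the big lid is moved (20 mm) (distance of biglid from where it was at the start of the episode above 0.02 m).
It fails at once if something for the stack is dropped (falls free faster than 0.7 m/s, from 25 mm or more) ((linear speed of coaster above 0.7 m/s and contact force between the fingers and coaster below 0.05 N) or (linear speed of beaker above 0.7 m/s and contact force between the fingers and beaker below 0.05 N) or (linear speed of strainer above 0.7 m/s and contact force between the fingers and strainer below 0.05 N) or (linear speed of lid above 0.7 m/s and contact force between the fingers and lid below 0.05 N)).
It also fails if it takes over 122 s, if anything falls off the work surface, if the arm or the gripper's body presses on something with over 40 N, if the wrist force passes 120 N, or if a joint passes its speed limit or range.

## Working session

There is one attempt and no reset: what is moved stays moved. The work goes in short steps, Python scripts to look and compute and a shell command to move; the robot and the scene stay as the last step left them, time stands still between calls to the robot, and variables do not carry over. Pictures are saved under pics/ and viewed, at most 15 in all, crops included, and the job is handed in when it is done.

```bash
ls; mkdir -p pics; cat > h.py <<'E'
import numpy as np, cv2
from station import arm
def toworld(cam,p,cal=None):
    c=cal or arm.get_calibration(cam); R=cv2.Rodrigues(np.array(c["rvec"],float))[0]
    return R.T@(np.array(p)-np.array(c["tvec"]).ravel())
def find(cam,names,fn="tip_of",cal=None):
    for n in names:
        for d in getattr(arm,fn)(cam,n): print(cam,fn,n,round(d["p"],2),np.round(toworld(cam,d["location"],cal),4))
E
python3 - <<'E'
from h import *
for c in("scene","top"):
    cv2.imwrite(f"pics/{c}0.png",arm.get_image(c))
    find(c,["dish","coaster","cup","beaker","strainer","lid","biglid"])
s=arm.observe();print(s["clock"],s["tcp_pos"],np.round(s["eef_rot"],3),s["opening"])
E
```

```text
pics
scene tip_of dish 0.83 [ 0.34   -0.1369  0.0053]
scene tip_of dish 0.81 [4.745e-01 1.211e-01 4.000e-04]
scene tip_of dish 0.73 [ 0.3144  0.1499 -0.0007]
scene tip_of coaster 0.65 [0.6328 0.2325 0.0078]
scene tip_of cup 0.6 [0.6572 0.0077 0.0062]
scene tip_of cup 0.43 [ 4.733e-01  1.175e-01 -3.000e-04]
scene tip_of beaker 0.77 [0.6565 0.0088 0.0065]
scene tip_of beaker 0.7 [ 0.6558 -0.2444  0.0009]
scene tip_of strainer 0.97 [ 0.4999 -0.3636 -0.0023]
scene tip_of strainer 0.38 [0.6581 0.0039 0.0035]
scene tip_of lid 0.78 [ 0.6547 -0.242  -0.0022]
scene tip_of biglid 0.78 [0.467  0.347  0.0035]
top tip_of dish 0.58 [0.4761 0.1165 0.0008]
top tip_of coaster 0.66 [0.634  0.231  0.0011]
top tip_of cup 0.67 [0.6551 0.0027 0.0037]
top tip_of beaker 0.71 [0.6554 0.0083 0.0045]
top tip_of strainer 0.85 [ 0.4997 -0.3619 -0.0041]
top tip_of lid 0.86 [ 6.610e-01 -2.437e-01  1.000e-04]
top tip_of lid 0.65 [0.6538 0.0107 0.0036]
top tip_of biglid 0.69 [0.466  0.3439 0.0008]
0.8 [0.21761091 0.50509154 0.23132266] [[-0.918  0.396  0.   ]
 [ 0.396  0.918 -0.   ]
 [-0.    -0.    -1.   ]] 0.0852836270578525
```

View pics/scene0.png

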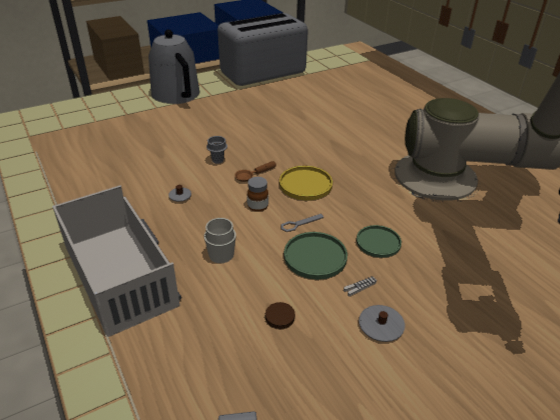

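View pics/top0.png

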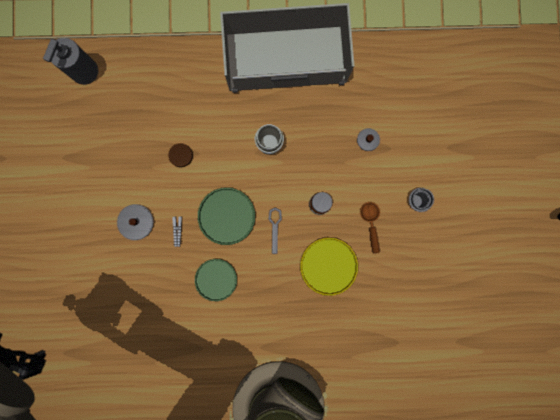

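Scene: green big dish at (315,255), decoy small green dish at (378,240), yellow at (306,182). Coaster is at (280,315), cup and beaker at (220,240), strainer at (217,150), small lid at (180,193), big lid at (381,322). Top agrees with this. I'll move towards the coaster first.

```bash
python3 -m inch '[{"x":-2,"y":-0.4,"roll":-1,"fingers":1},{"x":-4,"y":-0.8,"roll":-2,"fingers":1},{"x":-6,"y":-1.2,"roll":-2.9,"fingers":1},{"x":-8,"y":-1.6,"roll":-2.9,"fingers":1},{"x":-9.8,"y":-2,"roll":-2.9,"fingers":1}]' 40
cat >> h.py <<'E'
def go(x,y,z,yaw=None):
    s=arm.observe();R=np.array(s["eef_rot"]);p=np.array(s["tcp_pos"])
    a=np.degrees(np.arctan2(R[1,0],R[0,0])); r=(a-180+180)%360-180
    print("t",round(s["clock"],2),"tcp",np.round(p,4),"units",np.round(R.T@(np.array([x,y,z])-p)/.025,2),"roll",round(r/8,2),"f",np.round(s["ft_force"],1),"open",round(s["opening"],4))
def px2w(cam,uv,z,cal=None):
    c=cal or arm.get_calibration(cam);K=np.array(c["K"]);R=cv2.Rodrigues(np.array(c["rvec"],float))[0];t=np.array(c["tvec"]).ravel()
    d=np.array([(uv[0]-K[0,2])/K[0,0],(uv[1]-K[1,2])/K[1,1],1.])
    if cam=="wrist":
        th=np.hypot(d[0],d[1]); k=np.sin(th)/th if th>1e-9 else 1; d=np.array([d[0]*k,d[1]*k,np.cos(th)])
    d=R.T@d; o=-R.T@t
    return o+d*(z-o[2])/d[2]
def circ(cam,name,z,cal=None,save=None):
    # fit circle on the outline of the mask projected on plane z
    for d in arm.trace(cam,name):
        c=max(cv2.findContours(d["region"].astype(np.uint8),cv2.RETR_EXTERNAL,cv2.CHAIN_APPROX_NONE)[0],key=len)[:,0,:]
        w=np.array([px2w(cam,q,z,cal)[:2] for q in c.astype(float)])
        (x,y),r=cv2.minEnclosingCircle((w*1000).astype(np.float32))
        A=np.c_[2*w,np.ones(len(w))];s=np.linalg.lstsq(A,(w**2).sum(1),rcond=None)[0]
        print(cam,name,round(d["p"],2),"lsq",np.round(s[:2],4),"R",round(float(np.sqrt(s[2]+s[0]**2+s[1]**2)),4),"encl",round(x/1000,4),round(y/1000,4),round(r/1000,4))
E
python3 - <<'E'
from h import *
arm.get_image("top")
for n,z in (("dish",.018),("coaster",.014),("beaker",.085),("cup",.06),("strainer",.067),("lid",.013)): circ("top",n,z)
go(.633,.232,.12)
E
```

```text
top dish 0.61 lsq [0.3186 0.1454] R 0.0517 encl 0.3186 0.1448 0.0535
top dish 0.59 lsq [0.4747 0.1157] R 0.0705 encl 0.4746 0.1163 0.0731
top dish 0.57 lsq [ 0.3439 -0.1345] R 0.0695 encl 0.3442 -0.1346 0.072
top coaster 0.68 lsq [0.6311 0.2276] R 0.0294 encl 0.6315 0.2272 0.0308
top beaker 0.71 lsq [0.6548 0.0051] R 0.0311 encl 0.6541 0.006 0.033
top strainer 0.59 lsq [ 0.4996 -0.3542] R 0.0289 encl 0.4994 -0.3545 0.0308
top lid 0.82 lsq [ 0.6582 -0.2441] R 0.0258 encl 0.6581 -0.2442 0.0268
top lid 0.49 lsq [0.4757 0.1168] R 0.072 encl 0.477 0.1163 0.0744
t 1.15 tcp [0.2176 0.5051 0.2313] units [-19.58  -3.46   4.45] roll -2.91 f [-0.2  0.1  0.1] open 0.085invalid input at $[0]: expected keys fingers, x, y, z, roll
```

```bash
python3 -m inch '[{"x":-2,"y":-0.4,"z":0,"roll":-1,"fingers":1},{"x":-4,"y":-0.8,"z":0,"roll":-2,"fingers":1},{"x":-6,"y":-1.2,"z":0,"roll":-2.9,"fingers":1},{"x":-8,"y":-1.6,"z":0,"roll":-2.9,"fingers":1},{"x":-9.8,"y":-2,"z":0,"roll":-2.9,"fingers":1}]' 40
python3 - <<'E'
from h import *
go(.633,.23,.18)
E
```

```text
clock: 1.65
tcp_pos: [0.4164, 0.3666, 0.2315]
eef_rot: [[-1.0, 0.001, 0.0], [0.001, 1.0, 0.0], [-0.0, 0.0, -1.0]]
ft_force: [0.6, 0.7, 1.3]
opening: 0.0855
gripper_force: 0.0
t 1.65 tcp [0.4164 0.3666 0.2315] units [-8.67 -5.45  2.06] roll -0.01 f [0.6 0.7 1.3] open 0.0855
```

```bash
python3 -m inch '[{"x":-1.7,"y":-1,"z":0.4,"roll":0,"fingers":1},{"x":-3.4,"y":-2,"z":0.8,"roll":0,"fingers":1},{"x":-5,"y":-3,"z":1.2,"roll":0,"fingers":1},{"x":-6.6,"y":-4,"z":1.6,"roll":0,"fingers":1},{"x":-7.8,"y":-5.2,"z":2,"roll":0,"fingers":1}]' 
python3 - <<'E'
from h import *
go(.633,.23,.10)
cal=arm.get_calibration("wrist");im=arm.get_image("wrist");cv2.imwrite("pics/w1.png",im)
circ("wrist","coaster",.014,cal);find("wrist",["coaster"],cal=cal)
go(.633,.23,.10)
E
```

```text
clock: 2.15
tcp_pos: [0.6117, 0.2362, 0.1805]
eef_rot: [[-1.0, 0.002, 0.0], [0.002, 1.0, 0.0], [-0.0, 0.0, -1.0]]
ft_force: [-0.2, 0.6, -0.3]
opening: 0.0855
gripper_force: 0.0
t 2.15 tcp [0.6117 0.2362 0.1805] units [-0.85 -0.25  3.22] roll -0.01 f [-0.2  0.6 -0.3] open 0.0855
wrist coaster 0.86 lsq [0.6278 0.2285] R 0.0299 encl 0.6277 0.2278 0.0311
wrist tip_of coaster 0.94 [0.6276 0.23   0.0013]
t 2.3 tcp [0.6109 0.2354 0.1798] units [-0.89 -0.21  3.19] roll -0.04 f [-1.4  0.5  0. ] open 0.0851
```

View pics/w1.png

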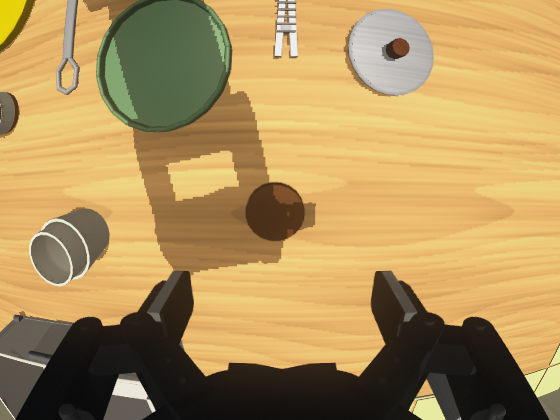

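Wrist view: coaster at (275,212), dish at (163,65), beaker in cup at (68,245), biglid at (390,52). I'll descend on the coaster.

```bash
python3 -m inch '[{"x":-0.7,"y":-0.28,"z":1.5,"roll":0,"fingers":1},{"x":-0.7,"y":-0.28,"z":3,"roll":0,"fingers":1},{"x":-0.7,"y":-0.28,"z":4.5,"roll":0,"fingers":1},{"x":-0.7,"y":-0.28,"z":5.8,"roll":0,"fingers":1},{"x":-0.7,"y":-0.28,"z":6.3,"roll":0,"fingers":1}]' 
python3 - <<'E'
from h import *
go(.628,.2285,.005)
E
```

```text
clock: 2.8
tcp_pos: [0.6251, 0.2312, 0.0211]
eef_rot: [[-1.0, 0.001, -0.005], [0.001, 1.0, -0.001], [0.005, -0.001, -1.0]]
ft_force: [-0.4, 0.7, 0.0]
opening: 0.0853
gripper_force: 0.0
t 2.8 tcp [0.6251 0.2312 0.0211] units [-0.12 -0.11  0.64] roll -0.01 f [-0.4  0.7  0. ] open 0.0853
```

```bash
python3 -m inch '[{"x":-0.08,"y":-0.08,"z":0.3,"roll":0,"fingers":1},{"x":-0.08,"y":-0.08,"z":0.6,"roll":0,"fingers":1},{"x":-0.08,"y":-0.08,"z":0.6,"roll":0,"fingers":0.8},{"x":-0.08,"y":-0.08,"z":0.6,"roll":0,"fingers":0.5},{"x":-0.08,"y":-0.08,"z":0.6,"roll":0,"fingers":0.5}]' 30
python3 -m inch '[{"x":0,"y":0,"z":0,"roll":0,"fingers":0.4},{"x":0,"y":0,"z":0,"roll":0,"fingers":0.4},{"x":0,"y":0,"z":0,"roll":0,"fingers":0.4}]' 30
python3 - <<'E'
from h import *
go(.628,.2285,.1)
E
```

```text
clock: 3.3
tcp_pos: [0.6308, 0.2288, 0.0119]
eef_rot: [[-1.0, 0.002, 0.005], [0.002, 1.0, 0.001], [-0.005, 0.001, -1.0]]
ft_force: [-1.5, -2.3, 15.8]
opening: 0.0437
gripper_force: 7.4
clock: 3.6
tcp_pos: [0.6316, 0.2286, 0.0132]
eef_rot: [[-1.0, 0.002, 0.008], [0.002, 1.0, 0.001], [-0.008, 0.001, -1.0]]
ft_force: [-0.6, -1.5, 17.1]
opening: 0.0344
gripper_force: 8.5
t 3.6 tcp [0.6316 0.2286 0.0132] units [ 0.12 -0.   -3.47] roll -0.01 f [-0.6 -1.5 17.1] open 0.0344
```

The open tips stand back from the TCP, so they closed over the top of the coaster. I estimate 5 mm at 60 mm opening. I'll open, lift, re-measure and go lower.

```bash
python3 -m inch '[{"x":0,"y":0,"z":-0.5,"roll":0,"fingers":0.5},{"x":0,"y":0,"z":-1.5,"roll":0,"fingers":1},{"x":0,"y":0,"z":-3,"roll":0,"fingers":1},{"x":0,"y":0,"z":-4,"roll":0,"fingers":1},{"x":0,"y":0,"z":-4,"roll":0,"fingers":1}]' 30
python3 - <<'E'
from h import *
cal=arm.get_calibration("wrist");im=arm.get_image("wrist")
circ("wrist","coaster",.014,cal);find("wrist",["coaster"],cal=cal);circ("wrist","dish",.018,cal)
go(.628,.2285,-.003)
E
```

```text
clock: 4.1
tcp_pos: [0.6309, 0.2289, 0.1141]
eef_rot: [[-1.0, 0.002, 0.008], [0.002, 1.0, 0.002], [-0.008, 0.002, -1.0]]
ft_force: [-0.4, -0.1, 1.1]
opening: 0.0851
gripper_force: 0.0
wrist coaster 0.87 lsq [0.6285 0.2286] R 0.0298 encl 0.6283 0.2288 0.0309
wrist dish 0.83 lsq [0.4889 0.1157] R 0.0621 encl 0.4744 0.1177 0.074
t 4.3 tcp [0.6286 0.2284 0.1078] units [0.02 0.01 4.43] roll -0.01 f [ 0.3 -0.3 -0.3] open 0.0854
```

```bash
python3 -m inch '[{"x":0,"y":0,"z":1.5,"roll":0,"fingers":1},{"x":0,"y":0,"z":3,"roll":0,"fingers":1},{"x":0,"y":0,"z":4,"roll":0,"fingers":0.85},{"x":0,"y":0,"z":4.4,"roll":0,"fingers":0.85},{"x":0,"y":0,"z":4.4,"roll":0,"fingers":0.85}]' 30
python3 -m inch '[{"x":0,"y":0,"z":0,"roll":0,"fingers":0.6},{"x":0,"y":0,"z":0,"roll":0,"fingers":0.6},{"x":0,"y":0,"z":0,"roll":0,"fingers":0.6}]' 30
python3 - <<'E'
from h import *
go(.475,.1165,.08)
E
```

```text
clock: 4.8
tcp_pos: [0.6284, 0.2283, -0.0029]
eef_rot: [[-1.0, 0.002, -0.003], [0.002, 1.0, -0.001], [0.003, -0.001, -1.0]]
ft_force: [0.1, 0.1, 0.9]
opening: 0.0729
gripper_force: 0.0
clock: 5.1
tcp_pos: [0.6298, 0.2286, 0.0002]
eef_rot: [[-1.0, 0.002, 0.002], [0.002, 1.0, 0.0], [-0.002, 0.0, -1.0]]
ft_force: [-0.8, -0.2, 4.1]
opening: 0.0583
gripper_force: 32.6
t 5.1 tcp [6.298e-01 2.286e-01 2.000e-04] units [ 6.18 -4.49 -3.21] roll -0.01 f [-0.8 -0.2  4.1] open 0.0583
```

```bash
python3 -m inch '[{"x":0,"y":0,"z":-0.5,"roll":0,"fingers":0.5},{"x":0,"y":0,"z":-1.5,"roll":0,"fingers":0.5},{"x":0,"y":0,"z":-2.5,"roll":0,"fingers":0.5},{"x":0,"y":0,"z":-3.2,"roll":0,"fingers":0.5},{"x":1,"y":-0.7,"z":-3.2,"roll":0,"fingers":0.5}]' 40
python3 -m inch '[{"x":1,"y":-0.75,"z":0,"roll":0,"fingers":0.5},{"x":2.2,"y":-1.6,"z":0,"roll":0,"fingers":0.5},{"x":3.4,"y":-2.5,"z":0,"roll":0,"fingers":0.5},{"x":4.6,"y":-3.3,"z":0,"roll":0,"fingers":0.5},{"x":5,"y":-3.7,"z":0,"roll":0,"fingers":0.5}]' 40
python3 - <<'E'
from h import *
go(.475,.1165,.006)
cal=arm.get_calibration("wrist");im=arm.get_image("wrist");cv2.imwrite("pics/w2.png",im)
find("wrist",["dish"],cal=cal);circ("wrist","coaster",.09,cal);find("wrist",["coaster"],cal=cal)
arm.get_image("top");circ("top","dish",.018)
arm.get_image("scene");find("scene",["dish"])
go(.475,.1165,.006)
E
```

```text
clock: 5.6
tcp_pos: [0.607, 0.2121, 0.0827]
eef_rot: [[-1.0, 0.001, 0.009], [0.001, 1.0, 0.002], [-0.009, 0.002, -1.0]]
ft_force: [-0.0, 0.1, -1.2]
opening: 0.0573
gripper_force: 43.3
clock: 6.1
tcp_pos: [0.4764, 0.1178, 0.0799]
eef_rot: [[-1.0, 0.002, -0.001], [0.002, 1.0, -0.0], [0.001, -0.0, -1.0]]
ft_force: [0.5, -0.4, -0.2]
opening: 0.0575
gripper_force: 43.3
t 6.1 tcp [0.4764 0.1178 0.0799] units [ 0.06 -0.05  2.96] roll -0.02 f [ 0.5 -0.4 -0.2] open 0.0575
wrist tip_of dish 0.72 [ 0.3149  0.1457 -0.0026]
wrist tip_of dish 0.69 [4.725e-01 1.156e-01 3.000e-04]
wrist coaster 0.59 lsq [0.4764 0.1173] R 0.0311 encl 0.476 0.1178 0.0327
wrist tip_of coaster 0.71 [0.478  0.1192 0.083 ]
top dish 0.87 lsq [0.469 0.073] R 0.0335 encl 0.4688 0.0687 0.0488
top dish 0.78 lsq [ 0.3442 -0.1346] R 0.0708 encl 0.3445 -0.1343 0.0726
top dish 0.67 lsq [ 0.6578 -0.2434] R 0.0278 encl 0.6577 -0.2437 0.0289
top dish 0.65 lsq [0.3149 0.098 ] R 0.0059 encl 0.3143 0.0983 0.0087
scene tip_of dish 0.98 [0.4716 0.1188 0.0017]
scene tip_of dish 0.96 [ 0.3171  0.148  -0.0019]
scene tip_of dish 0.75 [ 0.3415 -0.1355  0.0056]
t 6.5 tcp [0.4796 0.1192 0.0789] units [ 0.18 -0.11  2.91] roll -0.01 f [-0.8  0.4 -0.7] open 0.0574
```

View pics/w2.png

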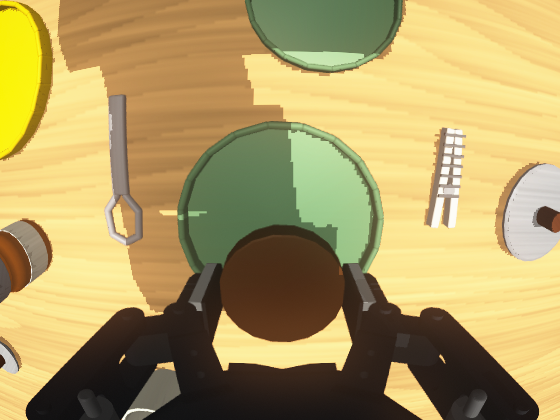

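Coaster is held flat at (283,283), above the dish centred at about (280,205). Lowering.

```bash
python3 -m inch '[{"x":0.2,"y":-0.08,"z":0.8,"roll":0,"fingers":0.5},{"x":0.22,"y":-0.09,"z":1.6,"roll":0,"fingers":0.5},{"x":0.22,"y":-0.09,"z":2.2,"roll":0,"fingers":0.5},{"x":0.22,"y":-0.09,"z":2.5,"roll":0,"fingers":0.5},{"x":0.22,"y":-0.09,"z":2.6,"roll":0,"fingers":0.5}]' 40
python3 - <<'E'
from h import *
go(.474,.117,.006)
E
```

```text
clock: 7.0
tcp_pos: [0.4735, 0.1167, 0.0132]
eef_rot: [[-1.0, 0.002, -0.001], [0.002, 1.0, 0.0], [0.001, -0.0, -1.0]]
ft_force: [0.1, -0.1, -0.3]
opening: 0.0574
gripper_force: 43.3
t 7.0 tcp [0.4735 0.1167 0.0132] units [-0.02  0.01  0.29] roll -0.01 f [ 0.1 -0.1 -0.3] open 0.0574
```

```bash
python3 -m inch '[{"x":0,"y":0,"z":0.1,"roll":0,"fingers":0.5},{"x":0,"y":0,"z":0.2,"roll":0,"fingers":0.5},{"x":0,"y":0,"z":0.28,"roll":0,"fingers":0.5},{"x":0,"y":0,"z":0.28,"roll":0,"fingers":0.5}]' 40
```

```text
clock: 7.4
tcp_pos: [0.4735, 0.1165, 0.0069]
eef_rot: [[-1.0, 0.002, 0.0], [0.002, 1.0, 0.0], [-0.0, 0.0, -1.0]]
ft_force: [0.1, 0.9, -0.5]
opening: 0.0576
gripper_force: 43.3
```

```bash
python3 -m inch '[{"x":0,"y":0,"z":0.05,"roll":0,"fingers":0.5},{"x":0,"y":0,"z":0.1,"roll":0,"fingers":0.5}]' 40;python3 -m inch '[{"x":0,"y":0,"z":0.05,"roll":0,"fingers":0.5},{"x":0,"y":0,"z":0.08,"roll":0,"fingers":0.5}]' 40
```

```text
clock: 7.6
tcp_pos: [0.4737, 0.1165, 0.006]
eef_rot: [[-1.0, 0.002, 0.001], [0.002, 1.0, -0.0], [-0.001, -0.0, -1.0]]
ft_force: [-10.0, -1.2, 37.6]
opening: 0.0576
gripper_force: 46.9
clock: 7.8
tcp_pos: [0.4738, 0.1165, 0.0059]
eef_rot: [[-1.0, 0.001, 0.003], [0.001, 1.0, -0.0], [-0.003, -0.0, -1.0]]
ft_force: [-14.5, -2.7, 56.6]
opening: 0.0581
gripper_force: 48.9
```

Contact. I'll relieve the press, then release slightly and lift.

```bash
python3 -m inch '[{"x":0,"y":0,"z":-0.16,"roll":0,"fingers":0.5},{"x":0,"y":0,"z":-0.16,"roll":0,"fingers":0.7},{"x":0,"y":0,"z":-0.16,"roll":0,"fingers":0.8},{"x":0,"y":0,"z":-0.16,"roll":0,"fingers":0.85},{"x":0,"y":0,"z":-0.16,"roll":0,"fingers":0.85}]'
python3 -m inch '[{"x":0,"y":0,"z":-0.4,"roll":0,"fingers":0.85},{"x":0,"y":0,"z":-1.4,"roll":0,"fingers":0.85},{"x":0,"y":0,"z":-3,"roll":0,"fingers":1},{"x":0,"y":0,"z":-5,"roll":0,"fingers":1},{"x":0,"y":0,"z":-6,"roll":0,"fingers":1}]'
python3 - <<'E'
from h import *
cal=arm.get_calibration("wrist");im=arm.get_image("wrist");cv2.imwrite("pics/w3.png",im)
find("wrist",["dish","coaster"],cal=cal);circ("wrist","dish",.018,cal);circ("wrist","coaster",.020,cal)
go(.655,.006,.16)
E
```

```text
clock: 8.3
tcp_pos: [0.4734, 0.1165, 0.006]
eef_rot: [[-1.0, 0.002, -0.001], [0.002, 1.0, 0.0], [0.001, 0.0, -1.0]]
ft_force: [0.1, 0.1, 0.3]
opening: 0.0728
gripper_force: 0.0
clock: 8.8
tcp_pos: [0.4743, 0.1166, 0.1606]
eef_rot: [[-1.0, 0.002, 0.005], [0.002, 1.0, -0.0], [-0.005, 0.0, -1.0]]
ft_force: [1.1, 0.1, -0.5]
opening: 0.0853
gripper_force: 0.0
wrist tip_of dish 0.87 [0.3155 0.145  0.0022]
wrist tip_of dish 0.86 [ 0.3401 -0.1367 -0.0027]
wrist tip_of coaster 0.57 [0.4756 0.1142 0.0062]
wrist dish 0.97 lsq [0.3248 0.146 ] R 0.0467 encl 0.3186 0.1461 0.0523
wrist dish 0.8 lsq [0.4728 0.1162] R 0.071 encl 0.4727 0.1158 0.0722
wrist dish 0.6 lsq [ 0.3424 -0.1303] R 0.0732 encl 0.3441 -0.1313 0.0767
wrist dish 0.22 lsq [ 0.6537 -0.2411] R 0.0328 encl 0.6578 -0.2432 0.0422
wrist coaster 0.93 lsq [0.4731 0.1158] R 0.0297 encl 0.4733 0.1155 0.0308
t 9.05 tcp [0.4729 0.1165 0.1558] units [-7.29 -4.41 -0.18] roll -0.01 f [-0.3 -0.4 -0.3] open 0.0852
```

View pics/w3.png

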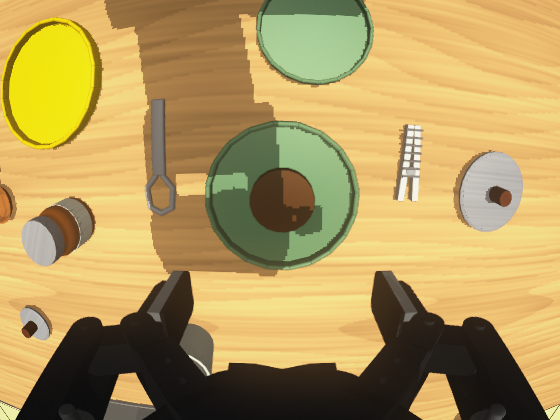

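Coaster at (283,200) is centred in the dish at (282,195). On to the beaker.

```bash
python3 -m inch '[{"x":-1.5,"y":-0.9,"z":-0.8,"roll":0,"fingers":1},{"x":-3,"y":-1.8,"z":-1.6,"roll":0,"fingers":1},{"x":-4.5,"y":-2.7,"z":-1.8,"roll":0,"fingers":1},{"x":-6,"y":-3.6,"z":-1.8,"roll":0,"fingers":1},{"x":-7.3,"y":-4.4,"z":-1.8,"roll":0,"fingers":1}]'
python3 -m inch '[{"x":0,"y":0,"z":0,"roll":0,"fingers":1}]'
python3 - <<'E'
from h import *
cal=arm.get_calibration("wrist");im=arm.get_image("wrist");cv2.imwrite("pics/w4.png",im)
find("wrist",["cup","beaker"],cal=cal);circ("wrist","beaker",.085,cal)
go(.655,.006,.12)
E
```

```text
clock: 9.55
tcp_pos: [0.6569, 0.0049, 0.1994]
eef_rot: [[-1.0, 0.002, -0.003], [0.002, 1.0, 0.0], [0.003, 0.0, -1.0]]
ft_force: [-0.1, 0.6, 0.3]
opening: 0.0854
gripper_force: 0.0
clock: 9.65
tcp_pos: [0.6579, 0.0033, 0.1978]
eef_rot: [[-1.0, 0.005, -0.004], [0.005, 1.0, 0.0], [0.004, 0.0, -1.0]]
ft_force: [-0.5, -0.7, 0.5]
opening: 0.0853
gripper_force: 0.0
wrist tip_of beaker 0.73 [0.654  0.0051 0.0015]
wrist beaker 0.77 lsq [0.6529 0.0039] R 0.0306 encl 0.6524 0.0036 0.0323
t 9.85 tcp [0.655  0.0068 0.2004] units [-0.01 -0.03  3.22] roll -0.01 f [-0.7 -0.7  0.4] open 0.0854
```

View pics/w4.png

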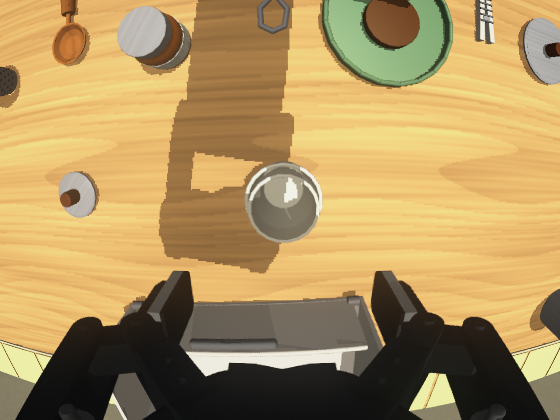

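Beaker mouth is at (283,205) and sits in the cup; the basket behind is clear. Descending.

```bash
python3 -m inch '[{"x":0.06,"y":-0.08,"z":1.2,"roll":0,"fingers":1},{"x":0.06,"y":-0.08,"z":2.6,"roll":0,"fingers":1},{"x":0.06,"y":-0.08,"z":4,"roll":0,"fingers":1},{"x":0.06,"y":-0.08,"z":5,"roll":0,"fingers":1},{"x":0.06,"y":-0.08,"z":5.6,"roll":0,"fingers":1}]'
python3 -m inch '[{"x":0,"y":0,"z":0,"roll":0,"fingers":0.8},{"x":0,"y":0,"z":0,"roll":0,"fingers":0.75}]' 30
python3 - <<'E'
from h import *
go(.6535,.0045,.06)
E
```

```text
clock: 10.35
tcp_pos: [0.6525, 0.0052, 0.0593]
eef_rot: [[-1.0, 0.001, -0.004], [0.001, 1.0, 0.001], [0.004, 0.001, -1.0]]
ft_force: [-0.0, -0.0, 0.2]
opening: 0.0854
gripper_force: 0.0
clock: 10.55
tcp_pos: [0.6541, 0.0047, 0.0622]
eef_rot: [[-1.0, 0.001, 0.001], [0.001, 1.0, -0.0], [-0.001, -0.0, -1.0]]
ft_force: [0.7, 0.4, 0.1]
opening: 0.0641
gripper_force: 0.0
t 10.55 tcp [0.6541 0.0047 0.0622] units [ 0.03 -0.01  0.09] roll -0.01 f [0.7 0.4 0.1] open 0.0641
```

```bash
python3 -m inch '[{"x":0,"y":0,"z":0.04,"roll":0,"fingers":0.65},{"x":0,"y":0,"z":0.04,"roll":0,"fingers":0.5},{"x":0,"y":0,"z":0.04,"roll":0,"fingers":0.5},{"x":0,"y":0,"z":0.04,"roll":0,"fingers":0.5}]' 40
python3 -m inch '[{"x":0,"y":0,"z":-0.2,"roll":0,"fingers":0.5},{"x":0,"y":0,"z":-0.5,"roll":0,"fingers":0.5},{"x":0,"y":0,"z":-0.8,"roll":0,"fingers":0.5},{"x":0,"y":0,"z":-1.1,"roll":0,"fingers":0.5}]' 40
python3 - <<'E'
from h import *
arm.get_image("scene");find("scene",["cup","beaker"])
go(.6535,.0045,.06)
E
```

```text
clock: 10.95
tcp_pos: [0.6548, 0.0044, 0.063]
eef_rot: [[-1.0, 0.002, 0.003], [0.002, 1.0, -0.0], [-0.003, -0.0, -1.0]]
ft_force: [-2.8, 0.7, 7.0]
opening: 0.0587
gripper_force: 41.5
clock: 11.35
tcp_pos: [0.6544, 0.0042, 0.0888]
eef_rot: [[-1.0, 0.002, 0.001], [0.002, 1.0, -0.0], [-0.001, -0.0, -1.0]]
ft_force: [-0.0, -1.0, -1.6]
opening: 0.0587
gripper_force: 43.2
scene tip_of cup 0.95 [ 0.654   0.0053 -0.0024]
scene tip_of beaker 0.75 [0.6568 0.0066 0.03  ]
t 11.5 tcp [0.6545 0.0041 0.0885] units [0.04 0.02 1.14] roll -0.01 f [-0.9  0.2 -1.7] open 0.0589
```

```bash
python3 -m inch '[{"x":0,"y":0,"z":-0.5,"roll":0,"fingers":0.5},{"x":0,"y":0,"z":-1.1,"roll":0,"fingers":0.5},{"x":0,"y":0,"z":-1.8,"roll":0,"fingers":0.5},{"x":0,"y":0,"z":-2.5,"roll":0,"fingers":0.5},{"x":0,"y":0,"z":-2.9,"roll":0,"fingers":0.5}]' 40
python3 - <<'E'
from h import *
arm.get_image("scene");find("scene",["cup","beaker"])
go(.473,.116,.16)
E
```

```text
clock: 12.0
tcp_pos: [0.6547, 0.0041, 0.1623]
eef_rot: [[-1.0, 0.002, 0.002], [0.002, 1.0, -0.0], [-0.002, -0.0, -1.0]]
ft_force: [0.4, 0.5, -0.4]
opening: 0.0589
gripper_force: 43.5
scene tip_of cup 0.62 [ 0.6553  0.005  -0.0036]
scene tip_of beaker 0.86 [0.657  0.0069 0.1053]
t 12.15 tcp [0.6543 0.0042 0.1606] units [7.26 4.46 0.02] roll -0.01 f [-0.1 -0.6 -1.1] open 0.0588
```

```bash
python3 -m inch '[{"x":1,"y":0.6,"z":0,"roll":0,"fingers":0.5},{"x":2.5,"y":1.5,"z":0,"roll":0,"fingers":0.5},{"x":4,"y":2.4,"z":0,"roll":0,"fingers":0.5},{"x":5.5,"y":3.4,"z":0,"roll":0,"fingers":0.5},{"x":6.7,"y":4.1,"z":0,"roll":0,"fingers":0.5}]' 40
python3 -m inch '[{"x":0.5,"y":0.3,"z":0,"roll":0,"fingers":0.5},{"x":0.55,"y":0.35,"z":0.8,"roll":0,"fingers":0.5},{"x":0.55,"y":0.35,"z":1.6,"roll":0,"fingers":0.5},{"x":0.55,"y":0.35,"z":2.2,"roll":0,"fingers":0.5},{"x":0.55,"y":0.35,"z":2.2,"roll":0,"fingers":0.5}]' 40
python3 - <<'E'
from h import *
cal=arm.get_calibration("wrist");im=arm.get_image("wrist");cv2.imwrite("pics/w5.png",im)
find("wrist",["beaker","coaster"],cal=cal)
im=arm.get_image("scene");find("scene",["beaker","coaster"]);cv2.imwrite("pics/s5.png",cv2.resize(im[170:330,220:420],None,fx=3,fy=3))
go(.473,.116,.078)
E
```

```text
clock: 12.65
tcp_pos: [0.4842, 0.1081, 0.1594]
eef_rot: [[-1.0, 0.001, -0.002], [0.001, 1.0, 0.0], [0.002, 0.0, -1.0]]
ft_force: [0.3, 0.3, -0.6]
opening: 0.059
gripper_force: 43.5
clock: 13.15
tcp_pos: [0.4725, 0.1155, 0.1033]
eef_rot: [[-1.0, 0.002, -0.004], [0.002, 1.0, -0.0], [0.004, -0.0, -1.0]]
ft_force: [-0.3, 0.2, -1.8]
opening: 0.0589
gripper_force: 43.7
wrist tip_of beaker 0.94 [0.4693 0.1183 0.0438]
wrist tip_of beaker 0.48 [ 0.654   0.0059 -0.0008]
scene tip_of beaker 0.65 [0.4756 0.1168 0.0461]
scene tip_of beaker 0.21 [ 0.5032 -0.362  -0.0011]
scene tip_of coaster 0.76 [0.4756 0.1166 0.014 ]
t 13.45 tcp [0.4737 0.1157 0.106 ] units [0.03 0.01 1.12] roll -0.01 f [ 0.3  0.7 -1.5] open 0.0588
```

View pics/s5.png

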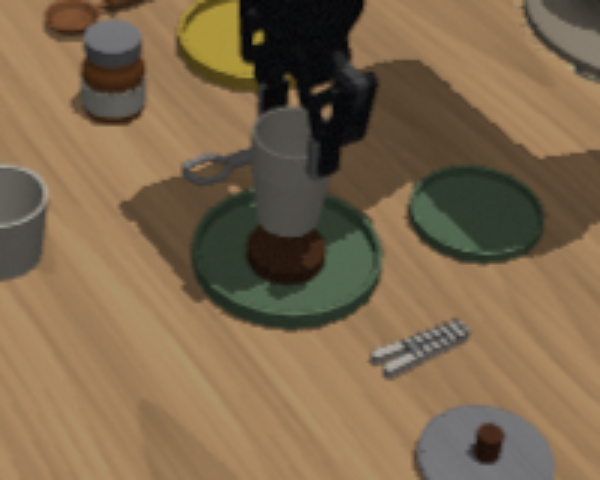

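The beaker hangs upright above the coaster at crop pixel (288,230), and it is centred. I'll lower in fine steps. The expected seat is at TCP 0.078.

```bash
python3 -m inch '[{"x":0,"y":0,"z":0.3,"roll":0,"fingers":0.5},{"x":0,"y":0,"z":0.6,"roll":0,"fingers":0.5},{"x":0,"y":0,"z":0.85,"roll":0,"fingers":0.5},{"x":0,"y":0,"z":0.95,"roll":0,"fingers":0.5},{"x":0,"y":0,"z":0.95,"roll":0,"fingers":0.5}]' 40
python3 -m inch '[{"x":0,"y":0,"z":0.04,"roll":0,"fingers":0.5},{"x":0,"y":0,"z":0.06,"roll":0,"fingers":0.5}]' 40
python3 -m inch '[{"x":0,"y":0,"z":0.04,"roll":0,"fingers":0.5},{"x":0,"y":0,"z":0.06,"roll":0,"fingers":0.5}]' 40
```

```text
clock: 13.95
tcp_pos: [0.473, 0.1158, 0.0811]
eef_rot: [[-1.0, 0.002, -0.001], [0.002, 1.0, 0.0], [0.001, 0.0, -1.0]]
ft_force: [-0.5, -0.4, -1.1]
opening: 0.059
gripper_force: 43.7
clock: 14.15
tcp_pos: [0.4734, 0.1158, 0.0802]
eef_rot: [[-1.0, 0.002, 0.0], [0.002, 1.0, -0.0], [-0.0, -0.0, -1.0]]
ft_force: [-0.0, -0.6, -0.8]
opening: 0.059
gripper_force: 43.7
clock: 14.35
tcp_pos: [0.4733, 0.1158, 0.0786]
eef_rot: [[-1.0, 0.002, 0.0], [0.002, 1.0, -0.0], [-0.0, -0.0, -1.0]]
ft_force: [0.3, -0.1, -1.5]
opening: 0.0589
gripper_force: 43.7
```

```bash
python3 -m inch '[{"x":0,"y":0,"z":0.03,"roll":0,"fingers":0.5},{"x":0,"y":0,"z":0.04,"roll":0,"fingers":0.5}]' 40
python3 -m inch '[{"x":0,"y":0,"z":0.02,"roll":0,"fingers":0.5},{"x":0,"y":0,"z":0.02,"roll":0,"fingers":0.5}]' 40
```

```text
clock: 14.55
tcp_pos: [0.4734, 0.1158, 0.078]
eef_rot: [[-1.0, 0.002, 0.001], [0.002, 1.0, -0.0], [-0.001, -0.0, -1.0]]
ft_force: [-0.2, 0.1, 6.8]
opening: 0.059
gripper_force: 44.3
clock: 14.75
tcp_pos: [0.4735, 0.1158, 0.078]
eef_rot: [[-1.0, 0.002, 0.001], [0.002, 1.0, -0.0], [-0.001, -0.0, -1.0]]
ft_force: [-2.5, -0.1, 9.2]
opening: 0.0592
gripper_force: 44.6
```

```bash
python3 -m inch '[{"x":0,"y":0,"z":-0.02,"roll":0,"fingers":0.7},{"x":0,"y":0,"z":-0.02,"roll":0,"fingers":0.8},{"x":0,"y":0,"z":-0.02,"roll":0,"fingers":0.9},{"x":0,"y":0,"z":-0.02,"roll":0,"fingers":0.9},{"x":0,"y":0,"z":-0.02,"roll":0,"fingers":0.9}]' 40
python3 -m inch '[{"x":0,"y":0,"z":-0.5,"roll":0,"fingers":1},{"x":0,"y":0,"z":-1.5,"roll":0,"fingers":1},{"x":0,"y":0,"z":-3,"roll":0,"fingers":1},{"x":0,"y":0,"z":-4.5,"roll":0,"fingers":1},{"x":0,"y":0,"z":-6,"roll":0,"fingers":1}]' 40
python3 - <<'E'
from h import *
cal=arm.get_calibration("wrist");im=arm.get_image("wrist")
find("wrist",["beaker","coaster"],cal=cal);circ("wrist","beaker",.1,cal)
arm.get_image("top");circ("top","beaker",.1)
find("top",["coaster","beaker"])
arm.get_image("scene");find("scene",["beaker","coaster","dish"])
go(.5,-.355,.2)
E
```

```text
clock: 15.25
tcp_pos: [0.4732, 0.1158, 0.0775]
eef_rot: [[-1.0, 0.002, -0.0], [0.002, 1.0, 0.0], [0.0, 0.0, -1.0]]
ft_force: [0.7, 1.0, -0.5]
opening: 0.0766
gripper_force: 0.0
clock: 15.75
tcp_pos: [0.4729, 0.1158, 0.2291]
eef_rot: [[-1.0, 0.002, -0.0], [0.002, 1.0, 0.0], [0.0, 0.0, -1.0]]
ft_force: [-0.4, 0.1, 0.8]
opening: 0.0854
gripper_force: 0.0
wrist tip_of beaker 0.57 [ 0.661  -0.2441  0.0017]
wrist beaker 0.65 lsq [0.4717 0.1152] R 0.0302 encl 0.471 0.115 0.0321
scene tip_of beaker 0.77 [0.4776 0.1177 0.0189]
scene tip_of coaster 0.74 [0.4779 0.1189 0.0118]
scene tip_of coaster 0.36 [ 0.6568  0.0052 -0.0025]
scene tip_of dish 0.88 [ 0.3423 -0.1364  0.0049]
scene tip_of dish 0.8 [3.173e-01 1.511e-01 1.000e-04]
scene tip_of dish 0.68 [0.475 0.117 0.011]
scene tip_of dish 0.61 [0.4746 0.1178 0.002 ]
t 16.35 tcp [0.4731 0.1158 0.2271] units [ -1.11 -18.83   1.08] roll -0.01 f [ 0.2 -0.4 -0.1] open 0.0857
```

```bash
python3 -m inch '[{"x":-0.1,"y":-1.6,"z":0,"roll":0,"fingers":1},{"x":-0.3,"y":-3.5,"z":0,"roll":0,"fingers":1},{"x":-0.5,"y":-5.4,"z":0,"roll":0,"fingers":1},{"x":-0.7,"y":-7.3,"z":0,"roll":0,"fingers":1},{"x":-1,"y":-9.2,"z":0,"roll":0,"fingers":1}]'
python3 -m inch '[{"x":0,"y":-1.8,"z":0,"roll":0,"fingers":1},{"x":0,"y":-3.6,"z":0,"roll":0,"fingers":1},{"x":0,"y":-5.4,"z":0.2,"roll":0,"fingers":1},{"x":0,"y":-7.2,"z":0.5,"roll":0,"fingers":1},{"x":0,"y":-9,"z":0.8,"roll":0,"fingers":1}]'
python3 -m inch '[{"x":0,"y":0,"z":0,"roll":0,"fingers":1},{"x":0,"y":0,"z":0,"roll":0,"fingers":1}]'
python3 - <<'E'
from h import *
cal=arm.get_calibration("wrist");im=arm.get_image("wrist");cv2.imwrite("pics/w6.png",im)
find("wrist",["strainer"],cal=cal);circ("wrist","strainer",.049,cal)
go(.5,-.357,.1)
E
```

```text
clock: 16.85
tcp_pos: [0.4976, -0.1162, 0.2275]
eef_rot: [[-1.0, 0.002, -0.0], [0.002, 1.0, 0.0], [0.0, 0.0, -1.0]]
ft_force: [-0.0, 0.2, -0.4]
opening: 0.0855
gripper_force: 0.0
clock: 17.35
tcp_pos: [0.4971, -0.3412, 0.2071]
eef_rot: [[-1.0, 0.002, -0.0], [0.002, 1.0, 0.0], [0.0, 0.0, -1.0]]
ft_force: [0.2, -0.4, 0.8]
opening: 0.0854
gripper_force: 0.0
clock: 17.55
tcp_pos: [0.497, -0.3398, 0.2067]
eef_rot: [[-1.0, 0.003, -0.001], [0.003, 1.0, 0.001], [0.001, 0.001, -1.0]]
ft_force: [-0.3, 1.0, 0.3]
opening: 0.0857
gripper_force: 0.0
wrist tip_of strainer 0.8 [ 0.5004 -0.3548 -0.001 ]
wrist strainer 0.9 lsq [ 0.4991 -0.3608] R 0.0298 encl 0.4997 -0.3605 0.0314
t 17.7 tcp [ 0.4977 -0.3381  0.208 ] units [-0.09 -0.75  4.32] roll -0.0 f [-0.2  0.7  0.8] open 0.0854
```

View pics/w6.png

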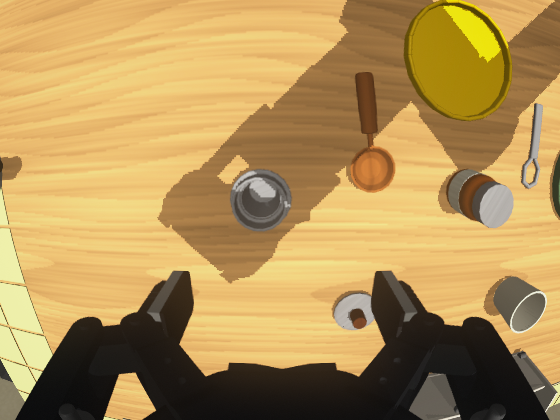

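Strainer is at (262,200), upright. I'll go directly over it, lower, and re-measure.

```bash
python3 -m inch '[{"x":-0.08,"y":-0.4,"z":0.8,"roll":0,"fingers":1},{"x":-0.08,"y":-0.85,"z":1.6,"roll":0,"fingers":1},{"x":-0.08,"y":-0.85,"z":2.4,"roll":0,"fingers":1},{"x":-0.08,"y":-0.85,"z":2.4,"roll":0,"fingers":1}]'
python3 - <<'E'
from h import *
cal=arm.get_calibration("wrist");im=arm.get_image("wrist");cv2.imwrite("pics/w7.png",im[150:400,120:440])
find("wrist",["strainer"],cal=cal);circ("wrist","strainer",.049,cal)
go(.5,-.359,.05)
E
```

```text
clock: 18.1
tcp_pos: [0.4988, -0.3588, 0.1456]
eef_rot: [[-1.0, 0.001, -0.003], [0.001, 1.0, 0.003], [0.003, 0.003, -1.0]]
ft_force: [-0.9, 0.4, -0.4]
opening: 0.0854
gripper_force: 0.0
wrist tip_of strainer 0.64 [ 0.4987 -0.3567 -0.0056]
t 18.25 tcp [ 0.4999 -0.3601  0.1491] units [0.   0.05 3.96] roll -0.01 f [-0.1  0.6  0.5] open 0.0854
```

View pics/w7.png

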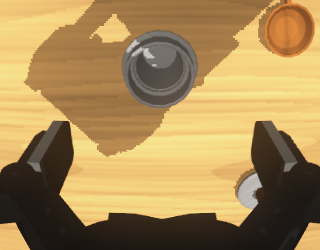

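Strainer is at crop (160,68), i.e. full frame (280,218). Fingers are symmetric about column 282.

```bash
python3 - <<'E'
from h import *
cal=arm.get_calibration("wrist")
print(px2w("wrist",(280,218),.049,cal),px2w("wrist",(280,218),.067,cal))
E
python3 -m inch '[{"x":0,"y":0.02,"z":1,"roll":0,"fingers":1},{"x":0,"y":0.02,"z":2,"roll":0,"fingers":1},{"x":0,"y":0.02,"z":3,"roll":0,"fingers":0.9},{"x":0,"y":0.02,"z":3.85,"roll":0,"fingers":0.8},{"x":0,"y":0.02,"z":3.85,"roll":0,"fingers":0.8}]'
python3 - <<'E'
from h import *
go(.5,-.359,.05)
E
```

```text
[ 0.50120513 -0.36205524  0.049     ] [ 0.49520639 -0.36193418  0.067     ]
clock: 18.75
tcp_pos: [0.499, -0.3591, 0.0502]
eef_rot: [[-1.0, 0.001, -0.002], [0.001, 1.0, 0.002], [0.002, 0.002, -1.0]]
ft_force: [0.9, 0.7, -0.3]
opening: 0.0682
gripper_force: 0.0
t 18.75 tcp [ 0.499  -0.3591  0.0502] units [-0.04  0.    0.01] roll -0.01 f [ 0.9  0.7 -0.3] open 0.0682
```

```bash
python3 -m inch '[{"x":0,"y":-0.03,"z":0,"roll":0,"fingers":0.7},{"x":0,"y":-0.03,"z":0,"roll":0,"fingers":0.6},{"x":0,"y":-0.03,"z":0,"roll":0,"fingers":0.5},{"x":0,"y":-0.03,"z":0,"roll":0,"fingers":0.45},{"x":0,"y":-0.03,"z":0,"roll":0,"fingers":0.45}]' 40
python3 - <<'E'
from h import *
go(.5,-.359,.05)
E
python3 -m inch '[{"x":0,"y":0,"z":-0.4,"roll":0,"fingers":0.4},{"x":0,"y":0,"z":-1.2,"roll":0,"fingers":0.4},{"x":0,"y":0,"z":-2.4,"roll":0,"fingers":0.4},{"x":0,"y":0,"z":-3.6,"roll":0,"fingers":0.4},{"x":0,"y":0,"z":-4.8,"roll":0,"fingers":0.4}]' 40
```

```text
clock: 19.25
tcp_pos: [0.5002, -0.3614, 0.0538]
eef_rot: [[-1.0, 0.002, 0.003], [0.002, 1.0, -0.003], [-0.003, -0.003, -1.0]]
ft_force: [-0.5, 0.6, 6.2]
opening: 0.0501
gripper_force: 40.4
t 19.25 tcp [ 0.5002 -0.3614  0.0538] units [0.01 0.1  0.15] roll -0.01 f [-0.5  0.6  6.2] open 0.0501
clock: 19.75
tcp_pos: [0.4993, -0.3607, 0.1739]
eef_rot: [[-1.0, 0.002, 0.001], [0.002, 1.0, -0.001], [-0.001, -0.001, -1.0]]
ft_force: [0.3, -1.1, -1.3]
opening: 0.0502
gripper_force: 41.8
```

```bash
python3 -m inch '[{"x":0.1,"y":1,"z":-0.7,"roll":0,"fingers":0.4},{"x":0.3,"y":2.6,"z":-1.4,"roll":0,"fingers":0.4},{"x":0.5,"y":4.4,"z":-1.4,"roll":0,"fingers":0.4},{"x":0.7,"y":6.2,"z":-1.4,"roll":0,"fingers":0.4},{"x":1,"y":8,"z":-1.4,"roll":0,"fingers":0.4}]' 40
python3 -m inch '[{"x":0,"y":1.8,"z":0,"roll":0,"fingers":0.4},{"x":0,"y":3.6,"z":0,"roll":0,"fingers":0.4},{"x":0,"y":5.4,"z":0,"roll":0,"fingers":0.4},{"x":0,"y":7,"z":0,"roll":0,"fingers":0.4},{"x":0,"y":8,"z":0,"roll":0,"fingers":0.4}]' 40
python3 - <<'E'
from h import *
go(.4725,.1155,.18)
E
```

```text
clock: 20.25
tcp_pos: [0.4743, -0.1591, 0.2077]
eef_rot: [[-1.0, 0.002, 0.002], [0.002, 1.0, -0.001], [-0.002, -0.001, -1.0]]
ft_force: [0.5, 0.8, -0.8]
opening: 0.0499
gripper_force: 41.8
clock: 20.75
tcp_pos: [0.4746, 0.0417, 0.2077]
eef_rot: [[-1.0, 0.0, 0.002], [0.0, 1.0, 0.0], [-0.002, 0.0, -1.0]]
ft_force: [0.4, 0.1, -1.2]
opening: 0.0503
gripper_force: 41.8
t 20.75 tcp [0.4746 0.0417 0.2077] units [0.09 2.95 1.11] roll -0.0 f [ 0.4  0.1 -1.2] open 0.0503
```

```bash
python3 -m inch '[{"x":0.05,"y":1.2,"z":0,"roll":0,"fingers":0.4},{"x":0.05,"y":2.4,"z":0,"roll":0,"fingers":0.4},{"x":0.05,"y":2.95,"z":0,"roll":0,"fingers":0.4},{"x":0.05,"y":2.95,"z":0.6,"roll":0,"fingers":0.4},{"x":0.05,"y":2.95,"z":1.2,"roll":0,"fingers":0.4}]' 40
python3 -m inch '[{"x":0,"y":0,"z":0,"roll":0,"fingers":0.4}]' 40
python3 - <<'E'
from h import *
cal=arm.get_calibration("wrist");im=arm.get_image("wrist");cv2.imwrite("pics/w8.png",im[130:400,100:460])
find("wrist",["strainer","beaker"],cal=cal)
im=arm.get_image("scene");cv2.imwrite("pics/s8.png",cv2.resize(im[160:300,240:400],None,fx=3,fy=3));find("scene",["strainer","beaker"])
go(.4725,.1155,.109)
E
```

```text
clock: 21.25
tcp_pos: [0.4742, 0.1132, 0.177]
eef_rot: [[-1.0, 0.001, 0.002], [0.001, 1.0, -0.0], [-0.002, -0.0, -1.0]]
ft_force: [-0.4, 0.3, -2.3]
opening: 0.0502
gripper_force: 41.9
clock: 21.35
tcp_pos: [0.4732, 0.1128, 0.1756]
eef_rot: [[-1.0, 0.002, -0.003], [0.002, 1.0, -0.0], [0.003, -0.0, -1.0]]
ft_force: [-0.2, 0.3, -0.3]
opening: 0.0503
gripper_force: 41.9
wrist tip_of beaker 0.92 [0.4692 0.1158 0.0166]
scene tip_of strainer 0.64 [0.4646 0.3449 0.0022]
scene tip_of beaker 0.86 [0.4752 0.1199 0.02  ]
scene tip_of beaker 0.63 [0.4712 0.1122 0.1233]
t 21.65 tcp [0.4743 0.1128 0.1771] units [0.08 0.11 2.72] roll -0.02 f [ 0.5 -1.  -1. ] open 0.0503
```

View pics/s8.png

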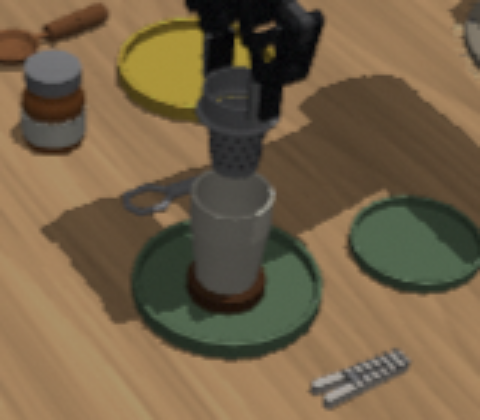

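Strainer is upright at crop (236,130), over the beaker mouth at (232,195). I'll correct by +3 mm in y and insert.

```bash
python3 -m inch '[{"x":0.06,"y":0.11,"z":0.1,"roll":0,"fingers":0.4},{"x":0.06,"y":0.11,"z":0.7,"roll":0,"fingers":0.4},{"x":0.06,"y":0.11,"z":1.3,"roll":0,"fingers":0.4},{"x":0.06,"y":0.11,"z":1.9,"roll":0,"fingers":0.4},{"x":0.06,"y":0.11,"z":2.3,"roll":0,"fingers":0.4}]' 40
python3 -m inch '[{"x":0,"y":0,"z":0.1,"roll":0,"fingers":0.4},{"x":0,"y":0,"z":0.18,"roll":0,"fingers":0.4},{"x":0,"y":0,"z":0.2,"roll":0,"fingers":0.4}]' 40
python3 - <<'E'
from h import *
go(.4725,.1155,.109)
E
```

```text
clock: 22.15
tcp_pos: [0.4721, 0.1159, 0.118]
eef_rot: [[-1.0, 0.002, -0.001], [0.002, 1.0, -0.0], [0.001, -0.0, -1.0]]
ft_force: [-0.9, -0.8, -0.9]
opening: 0.0502
gripper_force: 41.9
clock: 22.45
tcp_pos: [0.4727, 0.1158, 0.1142]
eef_rot: [[-1.0, 0.002, 0.001], [0.002, 1.0, 0.0], [-0.001, 0.0, -1.0]]
ft_force: [-0.3, -0.7, -0.4]
opening: 0.0505
gripper_force: 41.9
t 22.45 tcp [0.4727 0.1158 0.1142] units [ 0.01 -0.01  0.21] roll -0.01 f [-0.3 -0.7 -0.4] open 0.0505
```

```bash
python3 -m inch '[{"x":0,"y":0,"z":0.06,"roll":0,"fingers":0.4},{"x":0,"y":0,"z":0.12,"roll":0,"fingers":0.4},{"x":0,"y":0,"z":0.12,"roll":0,"fingers":0.4}]' 40
python3 -m inch '[{"x":0,"y":0,"z":0.03,"roll":0,"fingers":0.4},{"x":0,"y":0,"z":0.05,"roll":0,"fingers":0.4}]' 40
python3 -m inch '[{"x":0,"y":0,"z":0.02,"roll":0,"fingers":0.4},{"x":0,"y":0,"z":0.03,"roll":0,"fingers":0.4}]' 40
```

```text
clock: 22.75
tcp_pos: [0.4725, 0.1158, 0.1108]
eef_rot: [[-1.0, 0.002, 0.0], [0.002, 1.0, -0.0], [-0.0, -0.0, -1.0]]
ft_force: [-0.6, 0.5, -0.4]
opening: 0.0498
gripper_force: 41.9
clock: 22.95
tcp_pos: [0.4725, 0.1158, 0.1096]
eef_rot: [[-1.0, 0.002, 0.0], [0.002, 1.0, -0.0], [-0.0, -0.0, -1.0]]
ft_force: [-0.2, 0.2, -0.6]
opening: 0.0506
gripper_force: 41.9
clock: 23.15
tcp_pos: [0.4726, 0.1157, 0.1091]
eef_rot: [[-1.0, 0.002, 0.001], [0.002, 1.0, -0.0], [-0.001, -0.0, -1.0]]
ft_force: [-0.6, -0.2, 2.9]
opening: 0.0503
gripper_force: 42.3
```

Seated. Release and lift.

```bash
python3 -m inch '[{"x":0,"y":0,"z":0.01,"roll":0,"fingers":0.55},{"x":0,"y":0,"z":0.0,"roll":0,"fingers":0.7},{"x":0,"y":0,"z":0,"roll":0,"fingers":0.85},{"x":0,"y":0,"z":0,"roll":0,"fingers":0.85},{"x":0,"y":0,"z":0,"roll":0,"fingers":0.85}]' 40
python3 -m inch '[{"x":0,"y":0,"z":-0.5,"roll":0,"fingers":0.9},{"x":0,"y":0,"z":-1.5,"roll":0,"fingers":1},{"x":0,"y":0,"z":-3,"roll":0,"fingers":1},{"x":0,"y":0,"z":-4.5,"roll":0,"fingers":1},{"x":0,"y":0,"z":-4.8,"roll":0,"fingers":1}]' 40
python3 - <<'E'
from h import *
cal=arm.get_calibration("wrist");im=arm.get_image("wrist")
find("wrist",["strainer","beaker"],cal=cal);circ("wrist","strainer",.104,cal)
im=arm.get_image("scene");cv2.imwrite("pics/s9.png",cv2.resize(im[160:300,240:400],None,fx=3,fy=3));find("scene",["strainer","beaker","lid"])
go(.657,-.2435,.2)
E
```

```text
clock: 23.65
tcp_pos: [0.4724, 0.1158, 0.1087]
eef_rot: [[-1.0, 0.002, -0.0], [0.002, 1.0, 0.0], [0.0, 0.0, -1.0]]
ft_force: [-0.2, -0.1, 0.0]
opening: 0.0726
gripper_force: 0.0
clock: 24.15
tcp_pos: [0.4738, 0.1158, 0.2327]
eef_rot: [[-1.0, 0.002, 0.007], [0.002, 1.0, 0.0], [-0.007, 0.0, -1.0]]
ft_force: [0.4, -0.6, -1.0]
opening: 0.0849
gripper_force: 0.0
wrist tip_of strainer 0.65 [6.558e-01 2.000e-03 1.000e-04]
wrist strainer 0.63 lsq [0.4722 0.1157] R 0.0302 encl 0.4726 0.1156 0.0318
scene tip_of strainer 0.96 [0.471  0.1136 0.0511]
scene tip_of beaker 0.73 [ 0.6552  0.003  -0.004 ]
scene tip_of beaker 0.57 [0.4767 0.1161 0.0204]
scene tip_of beaker 0.26 [0.4718 0.1175 0.0013]
scene tip_of lid 0.61 [ 6.546e-01 -2.459e-01 -3.000e-04]
t 24.55 tcp [0.4721 0.1157 0.2277] units [ -7.42 -14.36   1.09] roll -0.01 f [ 0.   0.3 -0.7] open 0.0856
```

View pics/s9.png

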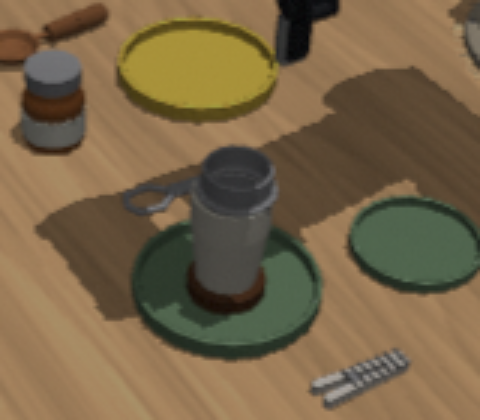

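The strainer sits home at crop (235,190). On to the lid.

```bash
python3 -m inch '[{"x":-0.5,"y":-1.4,"z":0,"roll":0,"fingers":1},{"x":-1.3,"y":-2.9,"z":0,"roll":0,"fingers":1},{"x":-2.2,"y":-4.4,"z":0,"roll":0,"fingers":1},{"x":-3.1,"y":-5.9,"z":0,"roll":0,"fingers":0.8},{"x":-3.9,"y":-7.4,"z":0,"roll":0,"fingers":0.8}]'
python3 -m inch '[{"x":-0.8,"y":-1.6,"z":0.4,"roll":0,"fingers":0.8},{"x":-1.6,"y":-3.2,"z":0.8,"roll":0,"fingers":0.8},{"x":-2.4,"y":-4.8,"z":1.4,"roll":0,"fingers":0.8},{"x":-3,"y":-6.2,"z":2,"roll":0,"fingers":0.8},{"x":-3.5,"y":-6.9,"z":2.4,"roll":0,"fingers":0.8}]'
python3 -m inch '[{"x":0,"y":0,"z":0,"roll":0,"fingers":0.7},{"x":0,"y":0,"z":0,"roll":0,"fingers":0.7}]'
python3 - <<'E'
from h import *
cal=arm.get_calibration("wrist");im=arm.get_image("wrist");cv2.imwrite("pics/w10.png",im[100:400,100:460])
find("wrist",["lid"],cal=cal);circ("wrist","lid",.013,cal)
go(.657,-.2435,.02)
E
```

```text
clock: 25.05
tcp_pos: [0.5703, -0.0711, 0.228]
eef_rot: [[-1.0, 0.002, -0.001], [0.002, 1.0, 0.0], [0.001, 0.0, -1.0]]
ft_force: [-0.2, 0.6, -0.4]
opening: 0.0684
gripper_force: 0.0
clock: 25.55
tcp_pos: [0.6567, -0.2451, 0.1659]
eef_rot: [[-1.0, 0.004, -0.003], [0.004, 1.0, 0.001], [0.003, 0.001, -1.0]]
ft_force: [-0.5, 0.6, -0.5]
opening: 0.0685
gripper_force: 0.0
clock: 25.75
tcp_pos: [0.6566, -0.2418, 0.1679]
eef_rot: [[-1.0, 0.002, -0.001], [0.002, 1.0, 0.001], [0.001, 0.001, -1.0]]
ft_force: [-0.7, 0.5, -0.0]
opening: 0.0597
gripper_force: 0.0
wrist tip_of lid 0.79 [ 6.570e-01 -2.396e-01 -2.000e-04]
wrist lid 0.71 lsq [ 0.6565 -0.246 ] R 0.0278 encl 0.6565 -0.2463 0.0289
t 25.9 tcp [ 0.6568 -0.241   0.1698] units [-0.   -0.1   5.99] roll -0.01 f [-0.6 -0.3  0.6] open 0.0596
```

View pics/w10.png

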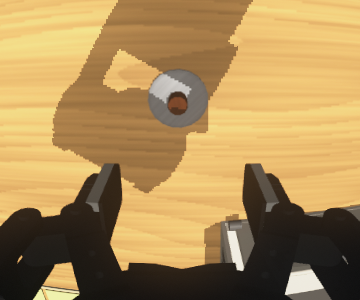

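Lid knob is at crop (178,102), slightly to the -y side of the finger midline (183). Descending.

```bash
python3 -m inch '[{"x":0,"y":-0.14,"z":1.2,"roll":0,"fingers":0.6},{"x":0,"y":-0.14,"z":2.5,"roll":0,"fingers":0.55},{"x":0,"y":-0.14,"z":3.8,"roll":0,"fingers":0.5},{"x":0,"y":-0.14,"z":5,"roll":0,"fingers":0.5},{"x":0,"y":-0.14,"z":5.5,"roll":0,"fingers":0.5}]' 30
python3 - <<'E'
from h import *
go(.657,-.2447,.017)
cal=arm.get_calibration("wrist");im=arm.get_image("wrist");cv2.imwrite("pics/w11.png",im[150:400,100:460])
go(.657,-.2447,.017)
E
```

```text
clock: 26.4
tcp_pos: [0.6558, -0.2441, 0.0292]
eef_rot: [[-1.0, 0.001, -0.003], [0.001, 1.0, 0.002], [0.003, 0.002, -1.0]]
ft_force: [0.2, -0.2, 0.2]
opening: 0.0426
gripper_force: 0.0
t 26.4 tcp [ 0.6558 -0.2441  0.0292] units [-0.05 -0.02  0.49] roll -0.01 f [ 0.2 -0.2  0.2] open 0.0426
t 26.45 tcp [ 0.6556 -0.2442  0.0284] units [-0.06 -0.02  0.46] roll -0.01 f [-0.7  0.3 -1.3] open 0.0432
```

View pics/w11.png

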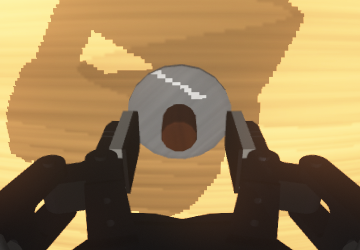

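Knob is centred between the fingers at crop (180,130). Lower and close.

```bash
python3 -m inch '[{"x":-0.03,"y":-0.02,"z":0.2,"roll":0,"fingers":0.45},{"x":-0.03,"y":-0.02,"z":0.45,"roll":0,"fingers":0.4},{"x":-0.03,"y":-0.02,"z":0.45,"roll":0,"fingers":0.2},{"x":-0.03,"y":-0.02,"z":0.45,"roll":0,"fingers":0.05},{"x":-0.03,"y":-0.02,"z":0.45,"roll":0,"fingers":0.05}]' 30
python3 -m inch '[{"x":0,"y":0,"z":0,"roll":0,"fingers":0.05},{"x":0,"y":0,"z":0,"roll":0,"fingers":0.05}]' 30
python3 -m inch '[{"x":0,"y":0,"z":-0.4,"roll":0,"fingers":0.05},{"x":0,"y":0,"z":-1.2,"roll":0,"fingers":0.05},{"x":0,"y":0,"z":-2.4,"roll":0,"fingers":0.05},{"x":0,"y":0,"z":-3.6,"roll":0,"fingers":0.05},{"x":0,"y":0,"z":-4.8,"roll":0,"fingers":0.05}]' 30
```

```text
clock: 26.95
tcp_pos: [0.6578, -0.2462, 0.0207]
eef_rot: [[-1.0, 0.002, 0.001], [0.002, 1.0, -0.0], [-0.001, -0.0, -1.0]]
ft_force: [0.1, -0.6, 1.3]
opening: 0.0162
gripper_force: 29.3
clock: 27.15
tcp_pos: [0.6578, -0.2462, 0.0207]
eef_rot: [[-1.0, 0.002, 0.001], [0.002, 1.0, -0.0], [-0.001, -0.0, -1.0]]
ft_force: [-0.6, 0.7, 2.5]
opening: 0.0167
gripper_force: 29.5
clock: 27.65
tcp_pos: [0.6574, -0.246, 0.1419]
eef_rot: [[-1.0, 0.002, 0.0], [0.002, 1.0, -0.0], [-0.0, -0.0, -1.0]]
ft_force: [0.7, 0.1, -1.2]
opening: 0.0164
gripper_force: 29.3
```

```bash
python3 -m inch '[{"x":0,"y":0.4,"z":-0.8,"roll":0,"fingers":0.05},{"x":0.6,"y":1.7,"z":-1.6,"roll":0,"fingers":0.05},{"x":1.4,"y":3.2,"z":-2,"roll":0,"fingers":0.05},{"x":2.3,"y":4.8,"z":-2.2,"roll":0,"fingers":0.05},{"x":3.2,"y":6.4,"z":-2.2,"roll":0,"fingers":0.05}]' 30
python3 -m inch '[{"x":0.8,"y":1.6,"z":0,"roll":0,"fingers":0.05},{"x":1.6,"y":3.2,"z":0,"roll":0,"fingers":0.05},{"x":2.4,"y":4.8,"z":0,"roll":0,"fingers":0.05},{"x":3.2,"y":6.2,"z":0,"roll":0,"fingers":0.05},{"x":3.8,"y":7.4,"z":0,"roll":0,"fingers":0.05}]' 30
python3 -m inch '[{"x":0.2,"y":0.4,"z":0,"roll":0,"fingers":0.05},{"x":0.35,"y":0.65,"z":0.4,"roll":0,"fingers":0.05},{"x":0.35,"y":0.65,"z":0.7,"roll":0,"fingers":0.05},{"x":0.35,"y":0.65,"z":0.7,"roll":0,"fingers":0.05}]' 30
python3 - <<'E'
from h import *
cal=arm.get_calibration("wrist");im=arm.get_image("wrist");cv2.imwrite("pics/w12.png",im[130:400,100:460])
go(.4723,.1157,.1347)
im=arm.get_image("scene");cv2.imwrite("pics/s12.png",cv2.resize(im[140:280,240:400],None,fx=3,fy=3));find("scene",["lid","strainer"])
go(.4723,.1157,.1347)
E
```

```text
clock: 28.15
tcp_pos: [0.577, -0.0847, 0.1965]
eef_rot: [[-1.0, 0.002, 0.002], [0.002, 1.0, -0.001], [-0.002, -0.001, -1.0]]
ft_force: [0.9, 0.9, -0.3]
opening: 0.0168
gripper_force: 29.3
clock: 28.65
tcp_pos: [0.4817, 0.1009, 0.1958]
eef_rot: [[-1.0, 0.001, 0.0], [0.001, 1.0, 0.0], [-0.0, 0.0, -1.0]]
ft_force: [0.2, 0.3, -0.9]
opening: 0.0162
gripper_force: 29.3
clock: 29.05
tcp_pos: [0.4744, 0.1146, 0.1761]
eef_rot: [[-1.0, 0.003, -0.003], [0.003, 1.0, -0.0], [0.003, -0.0, -1.0]]
ft_force: [-0.7, -0.5, -0.5]
opening: 0.0163
gripper_force: 29.4
t 29.1 tcp [0.4748 0.1146 0.1767] units [0.1  0.04 1.68] roll -0.02 f [-0.1 -0.5 -0.4] open 0.0164
scene tip_of lid 0.85 [0.475  0.1136 0.155 ]
scene tip_of strainer 0.81 [0.4734 0.1157 0.0527]
t 29.25 tcp [0.475  0.1148 0.1776] units [0.11 0.03 1.72] roll -0.02 f [0.  0.1 0.1] open 0.0163
```

View pics/s12.png

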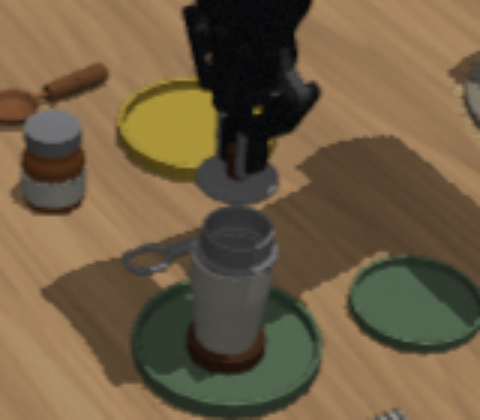

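Lid is held level at crop (237,182), above the collar at (238,225). Lower in steps.

```bash
python3 -m inch '[{"x":0.1,"y":0.03,"z":0.3,"roll":0,"fingers":0.05},{"x":0.1,"y":0.03,"z":0.7,"roll":0,"fingers":0.05},{"x":0.1,"y":0.03,"z":1,"roll":0,"fingers":0.05},{"x":0.1,"y":0.03,"z":1.2,"roll":0,"fingers":0.05},{"x":0.1,"y":0.03,"z":1.3,"roll":0,"fingers":0.05}]' 30
python3 -m inch '[{"x":0,"y":0,"z":0.1,"roll":0,"fingers":0.05},{"x":0,"y":0,"z":0.18,"roll":0,"fingers":0.05},{"x":0,"y":0,"z":0.18,"roll":0,"fingers":0.05}]' 30
python3 - <<'E'
from h import *
go(.4723,.1157,.1347)
E
```

```text
clock: 29.75
tcp_pos: [0.4718, 0.1163, 0.1443]
eef_rot: [[-1.0, 0.002, -0.001], [0.002, 1.0, -0.0], [0.001, -0.0, -1.0]]
ft_force: [0.5, 0.6, -0.3]
opening: 0.0165
gripper_force: 29.4
clock: 30.05
tcp_pos: [0.472, 0.1163, 0.1405]
eef_rot: [[-1.0, 0.002, -0.0], [0.002, 1.0, -0.0], [0.0, -0.0, -1.0]]
ft_force: [0.8, -0.2, -0.4]
opening: 0.0165
gripper_force: 29.4
t 30.05 tcp [0.472  0.1163 0.1405] units [-0.01 -0.02  0.23] roll -0.01 f [ 0.8 -0.2 -0.4] open 0.0165
```

```bash
python3 -m inch '[{"x":0,"y":0,"z":0.08,"roll":0,"fingers":0.05},{"x":0,"y":0,"z":0.16,"roll":0,"fingers":0.05},{"x":0,"y":0,"z":0.16,"roll":0,"fingers":0.05}]' 30
python3 -m inch '[{"x":0,"y":0,"z":0.03,"roll":0,"fingers":0.05},{"x":0,"y":0,"z":0.05,"roll":0,"fingers":0.05}]' 30
python3 -m inch '[{"x":0,"y":0,"z":0.02,"roll":0,"fingers":0.05},{"x":0,"y":0,"z":0.03,"roll":0,"fingers":0.05}]' 30
```

```text
clock: 30.35
tcp_pos: [0.4718, 0.1163, 0.1363]
eef_rot: [[-1.0, 0.002, -0.0], [0.002, 1.0, -0.0], [0.0, -0.0, -1.0]]
ft_force: [-0.5, -0.1, -1.1]
opening: 0.0163
gripper_force: 29.4
clock: 30.55
tcp_pos: [0.472, 0.1163, 0.1353]
eef_rot: [[-1.0, 0.002, 0.0], [0.002, 1.0, -0.0], [-0.0, -0.0, -1.0]]
ft_force: [-0.3, 0.0, -0.6]
opening: 0.0163
gripper_force: 29.4
clock: 30.75
tcp_pos: [0.4721, 0.1163, 0.1347]
eef_rot: [[-1.0, 0.002, 0.0], [0.002, 1.0, -0.0], [-0.0, -0.0, -1.0]]
ft_force: [-0.8, 0.4, 2.0]
opening: 0.0167
gripper_force: 29.6
```

Contact at the expected 0.1347. Release and lift.

```bash
python3 -m inch '[{"x":0,"y":0,"z":0,"roll":0,"fingers":0.25},{"x":0,"y":0,"z":0,"roll":0,"fingers":0.4},{"x":0,"y":0,"z":0,"roll":0,"fingers":0.5},{"x":0,"y":0,"z":0,"roll":0,"fingers":0.5}]' 30
python3 -m inch '[{"x":0,"y":0,"z":-0.5,"roll":0,"fingers":0.5},{"x":0,"y":0,"z":-1.5,"roll":0,"fingers":0.6},{"x":0,"y":0,"z":-3,"roll":0,"fingers":0.6},{"x":0,"y":0,"z":-4,"roll":0,"fingers":0.6},{"x":0,"y":0,"z":-4,"roll":0,"fingers":0.6}]' 30
python3 -m inch '[{"x":0,"y":0,"z":0,"roll":0,"fingers":0.6},{"x":0,"y":0,"z":0,"roll":0,"fingers":0.6},{"x":0,"y":0,"z":0,"roll":0,"fingers":0.6}]' 30
python3 - <<'E'
from h import *
im=arm.get_image("scene");cv2.imwrite("pics/s13.png",cv2.resize(im[140:300,200:400],None,fx=3,fy=3));find("scene",["lid","strainer","beaker","coaster","cup","biglid"])
E
```

```text
clock: 31.15
tcp_pos: [0.472, 0.1163, 0.1346]
eef_rot: [[-1.0, 0.002, 0.0], [0.002, 1.0, -0.0], [-0.0, -0.0, -1.0]]
ft_force: [-0.1, 0.9, -0.1]
opening: 0.043
gripper_force: 0.0
clock: 31.65
tcp_pos: [0.4732, 0.1163, 0.2378]
eef_rot: [[-1.0, 0.002, 0.007], [0.002, 1.0, -0.0], [-0.007, 0.0, -1.0]]
ft_force: [0.7, -0.1, -0.8]
opening: 0.0513
gripper_force: 0.0
clock: 31.95
tcp_pos: [0.4716, 0.1163, 0.2335]
eef_rot: [[-1.0, 0.002, -0.002], [0.002, 1.0, 0.0], [0.002, 0.0, -1.0]]
ft_force: [0.5, -0.8, -1.0]
opening: 0.0512
gripper_force: 0.0
scene tip_of lid 0.8 [0.468  0.1136 0.1154]
scene tip_of strainer 0.7 [0.4712 0.1159 0.0547]
scene tip_of beaker 0.7 [0.4747 0.1162 0.0208]
scene tip_of coaster 0.49 [0.4771 0.1186 0.0124]
scene tip_of cup 0.93 [ 6.539e-01  5.300e-03 -6.000e-04]
scene tip_of biglid 0.57 [0.4662 0.346  0.0028]
```

View pics/s13.png

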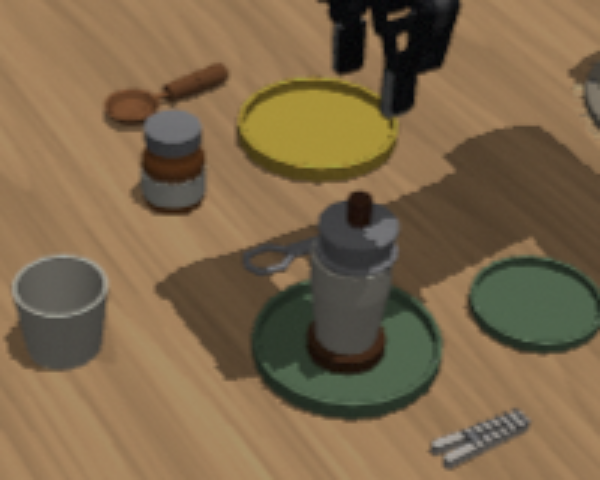

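The stack is complete at crop (350,280), lid level and home, cup untouched, gripper clear. Handing in.

```bash
python3 -c "
from station import arm
print(arm.close_job())"
```

```text
the job is handed in; nothing more can be done
None
```

The tea set is stacked in the green dish (coaster, beaker, strainer, small lid), with the wide cup and big lid where they were, and I handed the job in at about 32 s on the robot's clock; the hand-in returned no verdict.

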